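# Ready a sample and its clicked-on lamp for the inspection camera

## Robot

A 6-joint arm with a two-finger parallel gripper is mounted at the origin on the work surface. World frame = base frame: x ahead of the robot, y to its left, z up, the work surface at z = 0. Lengths are in m, angles in rad, forces in N, time in s.
With the tool pointing down it reaches from about 0.4 to 0.925 m from the base axis. Payload 12.5 kg.
Tool frame: the origin (TCP) lies on the centre line of the jaws, within the pads' length; the fingertips stand 19 mm ahead of it and the grasp point (between the pads) is the TCP; z points along the fingers, y is the line along which they close (so a half turn about z gives the same grasp; the last joint's range is limited). The gripper opens to 95 mm and grips with 3 to 60 N. Pads are 20 mm wide; open, the fingers measure 119 mm over their backs; the gripper's body (75 mm by 180 mm) begins 59 mm behind the grasp point.
Start: joints at [-1.357, 0.491, 1.559, -0, 1.092, -0.106], TCP at [0.197, -0.593, 0.234] pointing down, gripper open.
Joint ranges: [-3.1, 3.1], [-0.84, 2.19], [0.05, 2.79], [-1.13, 4.28], [0.06, 2.93], [-2.69, 2.69]. Speed limits (rad/s): [2.22, 2.22, 2.79, 3.14, 3.14, 3.14].

## Interface

Orientations are given as a unit quaternion [x, y, z, w].
In Python, from plant import env gives the robot as it stands. The module is installed in compiled form; this text tells all that it offers.
- The arm moves only by the shell command python3 -m pendant 'ROWS' [FORCE]. ROWS is JSON, a list of rows, each a list of 3 entries, a list of its own where there are three numbers: the turn, a rotation vector about the tool's x, y, z in rad, then the shift along the tool's x, y, z in mm, then the opening, from 0 (shut) to 1 (fully open). In form: [[[wx, wy, wz], [tx, ty, tz], hand], ...]. A call has 1 to 20 rows; each row shifts and turns the commanded pose from where the row before left it, along the tool's axes as they then stand; what a row does not reach is not made up. A row lasts 1/12 s, in which the tool goes at most 41.7 mm and 7.16 degrees, less where a joint would pass 70% of its speed; a pose out of reach is approached as far as the arm can. A call with a gripper value outside its range is refused whole. The fingers move at their own pace and stop on an object; FORCE is the grip in N (left out, the last holds). Time passes only in rows, so rows that do not move let the fingers close. It gives the time, the measured TCP pose, the force, the opening and the grip force at its end, in the units of the state.
- env.get_obs(): the state, without advancing time (a new reading comes with each control period).
- env.snapshot(name): name is "side" or "top" or "wrist"; returns the picture (420x560x3 uint8, red, green, blue); there is no depth.
- env.camera_info(name): a dict with "fx", "fy", "cx", "cy" (pixels), "eye" and "rotation" of the camera in the world. Camera axes: x right, y up, looking along -z (the intrinsics and any distortion apply to the point x, -y, -z); pixel columns grow to the right and rows downward; lengths in m; the calibration is good to about 2 mm. The wrist camera is an equidistant fisheye: a pixel r from the principal point sees the ray r / f radians off the axis. A picture is of the moment at which its call begins: read the wrist's pose just before it. camera_info takes no time and is no camera call; for the wrist camera it gives the pose at the moment of the call.
- env.close_job(): hands the job in; it is judged then, once.
The state is a dict: "clock": time; "q": joint angles; "dq": joint speeds; "joint_efforts": joint torques, N m; "eef_pos": TCP position; "tcp_rot": TCP orientation; "force": force on the tool from outside, world axes, zero at the start; "wrist_torque": the same for the moment, N m; "width": finger opening in m; "gripper_force": force on a finger pad.
Only numpy, scipy, OpenCV 4.12 (cv2) and the standard library are available. Lean on these libraries where they do the work, as an engineer would, in place of code of your own. Each camera call takes 0.05 s, during which the arm holds its last target. There are 200 camera calls.

## Task

Get the orange sample ready for the camera: turn the carousel's clear cover by its yellow post until the cover's opening is centred over the orange sample. Pick up the inspection lamp and switch it on by pushing its red tail button against the steel stop block until it clicks and stays in (press firmly but do not ram it), then lay the lamp in the blue cradle, lens end towards the carousel. Leave the two jars and the lens tube alone.

Things in the scene. Friction and masses are not known exactly. Their poses are not given: they have to be found in the camera images.
- lamp: The inspection lamp: lies on the bench, 30 mm square in section and 125 mm long without its button. Two black 30 mm cubes form the ends; between them a grey barrel of 24 x 24 mm section, 65 mm long, by which to grip it. Mass about 0.16 kg. Origin at the very centre of the lamp (middle of the barrel, 15 mm above whatever it lies on). +x points to the lens end (pale yellow lens face at +62.5 mm); the red tail button is at the -x end and points along -x.
- lens (a point): Centre of the lamp's lens face, 62.5 mm from the lamp's origin along its +x.
- lamp_button (a joint): Travel of the lamp's red tail button, m: 0 = out (off), 0.008 = latched in (on). It does not move until pushed with about 9 N; the force it takes then falls off to nothing at 6.5 mm, where it clicks, snaps in to 8 mm by itself and stays; let go before that, it springs back out. Pushing on after the click meets a hard stop.
- block: The steel stop block, fixed to the bench: 50 mm (its x) by 90 mm (its y) by 66 mm high, upright flat faces, any of which serves; it stands on a dark 70 x 110 x 6 mm foot plate. Origin at the centre of its underside, on the bench, z up. Its -x face looks roughly towards the robot.
- cradle: Blue cradle, fixed to the bench: a 150 x 50 x 6 mm foot with two saddles centred 50 mm either side of its origin along x, each 40 mm long, flat seat 25 mm above the bench between rails 38 mm apart and 10 mm high. The fingers fit in the 60 mm gap between the saddles. Origin: centre of its underside; +x points to the carousel. A lamp lying in it has its centre 40 mm above the bench, over the origin.
- carousel: The round sample carousel, fixed to the bench: a white dish of 140 mm diameter and 28 mm height with four compartments; three hold a sample, one is empty. Origin at the centre of its underside, z up. It carries the clear cover.
- cover (a joint): Angle of the clear cover on the carousel, rad, counter-clockwise from above; at 0 the opening points along the carousel's +x. It turns from -3.4 to 3.4 and stays where it is left (stiff: about 0.08 N m). The cover is a 140 mm clear disc, 4 mm thick, top 32.5 mm above the bench, with a 45 degree pie-shaped opening edged in black.
- window (a point): Middle of the cover's opening, on the cover, 42 mm from the carousel's axis, 32.5 mm above the bench.
- post (a point): Middle of the yellow upright post on the cover, opposite the opening, 52 mm from the carousel's axis: 14 mm diameter, standing 30 mm above the cover (top 62.5 mm above the bench; this point is 50 mm above it). Pinch it or push it round. Do not force it past the ends of the turn.
- sample_orange: The orange sample: 16 mm diameter, 14 mm high disc fixed in one compartment of the carousel under the cover, 42 mm from the carousel's axis. Origin at the centre of its underside.
- sample_blue: The blue sample, same size, in another compartment.
- sample_green: The green sample, same size, in another compartment.
- jar_a: Bystander: clear jar with black lid, 56 mm diameter, 66 mm high, loose. Origin at the centre of its underside.
- jar_b: Bystander: smaller clear jar with black lid, 48 mm diameter, 58 mm high, loose. Origin at the centre of its underside.
- lens_tube: Bystander: black and steel camera lens standing upright, 42 mm diameter, 62 mm high, loose. Origin at the centre of its underside.
- button_end (a point): Middle of the red tail button's end face. The button is a 14 mm cylinder on the lamp's long axis; out, it stands 10 mm proud of the tail (72.5 mm from the lamp's origin along its -x), latched in, 2 mm.
Not all that is in view belongs to the job. What is meant by the carousel is not brown, pink or purple, and is the larger of those in its own colour.

How it is judged:
On the way:
1. the lamp's button is pushed in by more than 4 mm while the lamp is pressed against the steel block (value of joint lamp_button above 0.004 m and contact force between lamp and block above 1 N).
At the end, for the whole second after the job is handed in: Opening's middle within 8 mm of the orange sample's centre, seen from above; button latched in over 7 mm; lamp at rest on both cradle seats, centre within 14 mm lengthwise, 7 mm sideways and -4/+3 mm in height, in line within 0.12 rad, lens end towards the carousel (horizontal distance between window and sample_orange below 0.008 m and value of joint lamp_button above 0.007 m and x of lamp in the frame of cradle between -0.014 and 0.014 m and y of lamp in the frame of cradle between -0.007 and 0.007 m and z of lamp in the frame of cradle between 0.036 and 0.043 m and x of lens in the frame of cradle above 0.04 m and angle between the x axis of lamp and the x axis of cradle, either way round below 0.12 rad and linear speed of lamp below 0.02 m/s); the robot touches nothing.
It fails at once if the lamp is rammed against the block with more than 40 N (contact force between lamp and block above 40 N).
It fails at once if a jar or the lens tube is moved by more than 25 mm (distance of any of jar_a, jar_b, lens_tube from where it was at the start of the episode above 0.025 m).
It also fails if it takes over 72 s, if anything falls off the work surface, if the arm or the gripper's body presses on something with over 40 N, if the wrist force passes 120 N, or if a joint passes its speed limit or range.

## Working session

There is one attempt and no reset: what is moved stays moved. The work goes in short steps, Python scripts to look and compute and a shell command to move; the robot and the scene stay as the last step left them, time stands still between calls to the robot, and variables do not carry over. Pictures are saved under pics/ and viewed, at most 10 in all, crops included, and the job is handed in when it is done.

```bash
mkdir -p pics
cat > h.py <<'E'
import numpy as np,cv2
from plant import env
from scipy.spatial.transform import Rotation as R
def snap(n,f):
    ci=env.camera_info(n); im=env.snapshot(n); cv2.imwrite('pics/'+f+'.png',im[:,:,::-1]); np.savez('pics/'+f+'.npz',im=im,**{k:np.array(v) for k,v in ci.items() if k in('fx','fy','cx','cy','eye','rotation')}); return im,ci
def rot(ci):
    r=np.array(ci['rotation'],float); return r if r.shape==(3,3) else R.from_quat(r).as_matrix()
def pt(ci,u,v,z,fish=False):
    a=(u-ci['cx'])/ci['fx'];b=(v-ci['cy'])/ci['fy']
    if fish:
        t=np.hypot(a,b); s=np.sin(t)/max(t,1e-9); d=np.array([a*s,-b*s,-np.cos(t)])
    else: d=np.array([a,-b,-1.])
    d=rot(ci)@d; e=np.array(ci['eye'],float)
    return e+d*(z-e[2])/d[2]
E
python3 - <<'E'
from h import *
for n in('side','top','wrist'):
    im,ci=snap(n,n+'0'); print(n,{k:np.round(v,3).tolist() if not isinstance(v,str) else v for k,v in ci.items()})
a=[cv2.imread('pics/%s0.png'%n) for n in('side','top','wrist')]
E
```

```text
side {'fx': 401.544, 'fy': 401.544, 'cx': 280.346, 'cy': 210.648, 'eye': [0.398, 0.639, 0.912], 'rotation': [-0.03, 0.341, 0.934, -0.107]}
top {'fx': 536.384, 'fy': 536.384, 'cx': 286.225, 'cy': 220.987, 'eye': [0.318, -0.047, 1.556], 'rotation': [-0.048, 0.046, 0.714, -0.698]}
wrist {'fx': 325.192, 'fy': 325.192, 'cx': 284.081, 'cy': 214.307, 'eye': [0.26, -0.573, 0.384], 'rotation': [-0.097, 0.071, -0.581, 0.805]}
```

View pics/top0.png

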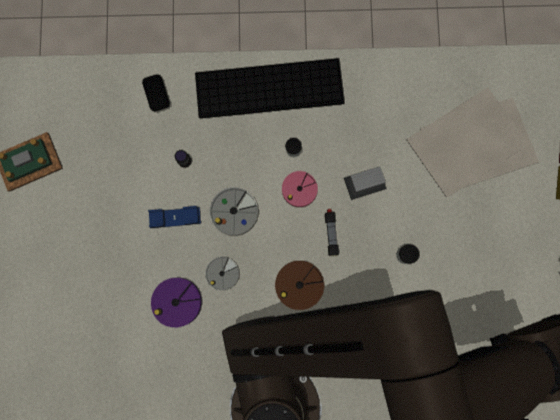

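View pics/side0.png

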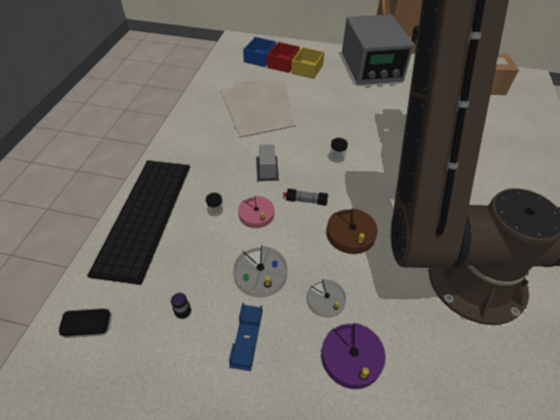

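The top view shows the white target carousel at (234,212), cradle at (175,217), lamp at (332,232) with its button up at (330,211), block at (366,182), jars at (293,146) and (408,254), and the lens tube at (183,158).

Run:
```python
from h import *
a=cv2.imread('pics/top0.png')
c1=cv2.resize(a[175:250,140:270],None,fx=6,fy=6,interpolation=cv2.INTER_CUBIC)
cv2.imwrite('pics/c1.png',c1[:,:800])
c2=cv2.resize(a[160:265,310:400],None,fx=5.5,fy=5.5,interpolation=cv2.INTER_CUBIC)
cv2.imwrite('pics/c2.png',c2)
```

```text
(no output)
```

View pics/c1.png

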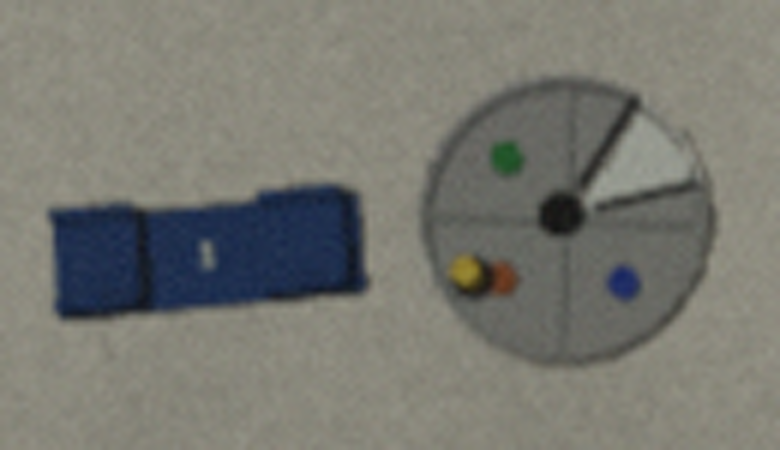

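View pics/c2.png

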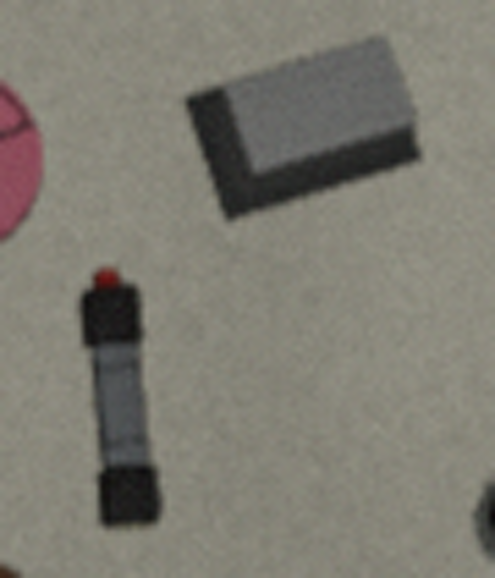

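The crops show orange at (502,278) beside the post at (465,270), with the opening opposite at about (650,155). The cradle centre mark is at (208,254). The lamp runs from its button at (106,278) to its lens end at (130,520), and the block's near-left side faces the lamp.

Run:
```python
from h import *
ci=dict(np.load('pics/top0.npz'))
A=lambda x,y,z:pt(ci,140+(x+.5)/6-.5,175+(y+.5)/6-.5,z)[:2]
B=lambda x,y,z:pt(ci,310+(x+.5)/5.5-.5,160+(y+.5)/5.5-.5,z)[:2]
c=A(569,222,.03);o=A(502,278,.014);p=A(465,270,.0625);w1=A(637,100,.0325);w2=A(697,185,.0325)
print('car',c,'or',o,'post',p)
deg=lambda v:np.degrees(np.arctan2(v[1],v[0]))
for n,q in(('or',o),('post',p),('w1',w1),('w2',w2),('blue',A(624,283,.014)),('green',A(507,158,.014)),('hub',A(561,214,.04))):print(n,q,deg(q-c),np.linalg.norm(q-c))
print('cradle',A(208,254,.006),[A(*q,.006) for q in((62,315),(365,290))],'dir',deg(A(365,290,.006)-A(62,315,.006)))
print('lamp',B(106,278,.015),'tail',B(111,317,.03),'lens',B(130,495,.03),'dir',deg(B(130,495,.03)-B(111,317,.03)))
print('block top',[B(*q,.066) for q in((225,90),(383,37),(413,127),(252,172))])
print('foot',[B(*q,.006) for q in((188,98),(230,217),(420,158))])
print('jars',pt(ci,293,146,.058),pt(ci,408,254,.066),pt(ci,182,157,.062), 'pink',pt(ci,300,189,.03),'sm',pt(ci,222,273,.03),'brown',pt(ci,300,285,.03))
o=env.get_obs();print(o['clock'],R.from_quat(o['tcp_rot']).as_matrix().round(3))
```

```text
car [0.55241666 0.10423203] or [0.52822849 0.13849187] post [0.52580346 0.14998388]
or [0.52822849 0.13849187] 125.2228990412613 0.04193810336662782
post [0.52580346 0.14998388] 120.18595732419216 0.052929148526487856
w1 [0.61066275 0.07067751] -29.945463834753088 0.06721988177725075
w2 [0.56856199 0.0424115 ] -75.36330140188942 0.06389404757232044
blue [0.52443361 0.07950332] -138.53286255003712 0.037343813658575864
green [0.58702838 0.13565858] 42.238637491676606 0.04675038899241768
hub [0.55482668 0.1070202 ] 49.1607191588631 0.00368538920470197
cradle [0.54439832 0.28256219] [array([0.5160958 , 0.35337883]), array([0.52496362, 0.20610293])] dir -86.55425016913328
lamp [ 0.55264183 -0.16878172] tail [ 0.52970893 -0.16952719] lens [ 0.4364232  -0.17628408] dir -175.85717414287274
block top [array([ 0.64137154, -0.22921516]), array([ 0.66736061, -0.31176774]), array([ 0.61972186, -0.32503175]), array([ 0.59814707, -0.24141922])]
foot [array([ 0.65047919, -0.21659112]), array([ 0.58534257, -0.23658664]), array([ 0.61493085, -0.33918275])]
jars [ 0.73465236 -0.0685943   0.058     ] [ 0.41665979 -0.3803175   0.066     ] [0.70872957 0.24940402 0.062     ] pink [ 0.61411057 -0.08617485  0.03      ] sm [0.37713153 0.14113238 0.03      ] brown [ 0.33839888 -0.0790758   0.03      ]
0.15 [[ 0.949  0.314 -0.   ]
 [ 0.314 -0.949  0.001]
 [ 0.    -0.001 -1.   ]]
```

```bash
python3 -m pendant '[[[0,0,0],[25,-19,5],1],[[0,0,0],[25,-19,5],1],[[0,0,0],[25,-19,5],1],[[0,0,0],[25,-19,5],1],[[0,0,0],[25,-19,5],1],[[0,0,0],[25,-19,5],1],[[0,0,0],[25,-19,5],1],[[0,0,0],[25,-19,5],1],[[0,0,0],[25,-19,5],1],[[0,0,0],[25,-19,5],1],[[0,0,0],[25,-19,5],1],[[0,0,0],[25,-19,5],1],[[0,0,0],[25,-19,5],1],[[0,0,0],[25,-19,5],0.7],[[0,0,0],[25,-19,5],0.7],[[0,0,0.08],[25,-19,5],0.7],[[0,0,0.08],[0,0,0],0.7],[[0,0,0.08],[0,0,0],0.7],[[0,0,0],[0,0,0],0.7]]' 40
python3 - <<'E'
from h import *
o=env.get_obs();print(o['q'],R.from_quat(o['tcp_rot']).as_matrix().round(3))
snap('wrist','w1')
E
```

```text
clock: 1.73
eef_pos: [0.4808, -0.1784, 0.1534]
tcp_rot: [0.999, 0.039, -0.0, -0.0]
force: [-0.1, -0.1, -0.5]
width: 0.0677
gripper_force: 0.0
[-4.84009232e-01  4.38772334e-01  1.91963888e+00 -8.87078915e-05
  7.83650106e-01  1.00936169e+00] [[ 0.997  0.077 -0.   ]
 [ 0.077 -0.997  0.   ]
 [-0.    -0.    -1.   ]]
```

View pics/w1.png

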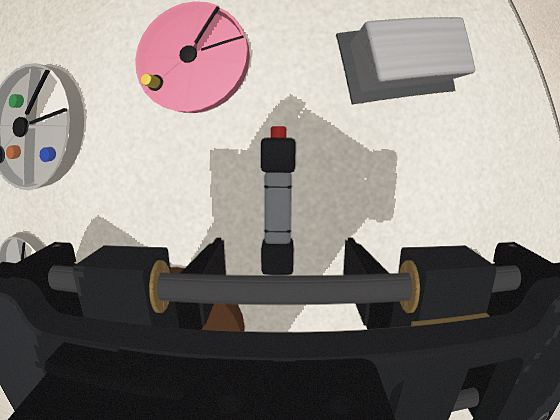

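The wrist view shows the lamp upright in the image: tail cube at (278,155), lens cube at (277,257), button at (278,131). The block's front top edge runs (371,81)–(475,71), and its foot's front edge (350,103)–(455,91).

Run:
```python
from h import *
ci=dict(np.load('pics/w1.npz'))
P=lambda u,v,z:pt(ci,u,v,z,True)[:2].round(4)
t=P(278,154,.03);l=P(277,257,.03)
print(t,l,(t+l)/2,np.degrees(np.arctan2(*(t-l)[::-1])), 'btn',P(278,126,.022))
print('tailtop edge',P(278,138,.03))
print('block top',[P(*q,.066) for q in((366,19),(464,18),(475,71),(371,81))],'foot',[P(*q,.006) for q in((350,103),(455,91),(337,33))])
```

```text
[ 0.5314 -0.1695] [ 0.4396 -0.1754] [ 0.4855  -0.17245] 3.6773507663865503 btn [ 0.5552 -0.1675]
tailtop edge [ 0.5448 -0.1685]
block top [array([ 0.6445, -0.2276]), array([ 0.6666, -0.313 ]), array([ 0.6213, -0.3244]), array([ 0.595 , -0.2342])] foot [array([ 0.5833, -0.2312]), array([ 0.6132, -0.3389]), array([ 0.6498, -0.2144])]
```

```bash
python3 -m pendant '[[[0,0,0],[4,-5,26],0.7],[[0,0,0],[0,0,30],0.7],[[0,0,0],[0,0,30],0.7],[[0,0,0],[0,0,25],0.7],[[0,0,0],[0,0,15],0.7],[[0,0,0],[0,0,5],0.7],[[0,0,0],[0,0,0],0.7],[[0,0,0],[0,0,0],0],[[0,0,0],[0,0,0],0],[[0,0,0],[0,0,0],0],[[0,0,0],[0,0,0],0],[[0,0,0],[0,0,0],0],[[0,0,0],[0,0,0],0]]' 50
```

```text
clock: 2.87
eef_pos: [0.4844, -0.1738, 0.0231]
tcp_rot: [0.999, 0.04, 0.0, 0.0]
force: [0.5, 0.5, -0.3]
width: 0.0317
gripper_force: 0.0
```

```bash
python3 -m pendant '[[[0,0,0],[0,0,0],0],[[0,0,0],[0,0,0],0],[[0,0,0],[0,0,0],0],[[0,0,0],[0,0,0],0],[[0,0,0],[0,0,-15],0],[[0,0,0],[0,0,-15],0],[[0,0,0],[0,0,0],0],[[0,0,0],[0,0,0],0]]' 50
python3 - <<'E'
from h import *
o=env.get_obs();p=np.array(o['eef_pos']);M=R.from_quat(o['tcp_rot']).as_matrix();print(M.round(3))
a=np.radians(15.3);d=np.array([np.cos(a),np.sin(a),0]);f=np.array([.608,-.2815,0])
# lamp centre offset from TCP along tool x ~ +0.001
t=f-d*(.0725+.012);t[2]=p[2];print(t,'tool delta before turn',M.T@(t-p)*1000)
E
```

```text
clock: 3.53
eef_pos: [0.4844, -0.1738, 0.0527]
tcp_rot: [0.999, 0.04, 0.001, 0.0]
force: [-0.5, -0.6, -2.2]
width: 0.0237
gripper_force: 50.0
[[ 0.997  0.08   0.001]
 [ 0.08  -0.997 -0.001]
 [ 0.001  0.001 -1.   ]]
[ 0.5264949  -0.30379727  0.05270798] tool delta before turn [3.15524321e+01 1.32917740e+02 1.29235524e-01]
```

```bash
python3 -m pendant '[[[0,0,0],[5,22,0],0],[[0,0,0],[5,22,0],0],[[0,0,0],[5,22,0],0],[[0,0,0],[5,22,0],0],[[0,0,0],[5,22,0],0],[[0,0,0],[5,22,0],0],[[0,0,-0.094],[0,0,0],0],[[0,0,-0.093],[0,0,0],0],[[0,0,0],[0,0,0],0],[[0,0,0],[0,0,0],0],[[0,0,0],[0,0,0],0]]'
python3 - <<'E'
from h import *
im,ci=snap('wrist','w2');c=im[20:250,200:420];cv2.imwrite('pics/w2c.png',cv2.resize(c,None,fx=2.5,fy=2.5)[:,:,::-1])
print(env.get_obs()['force'])
E
```

```text
clock: 4.45
eef_pos: [0.5245, -0.3026, 0.0519]
tcp_rot: [0.991, 0.132, -0.0, -0.0]
force: [0.1, -0.1, -2.1]
width: 0.0237
gripper_force: 50.0
[-0.10879854 -0.50543214 -1.58789044]
```

View pics/w2c.png

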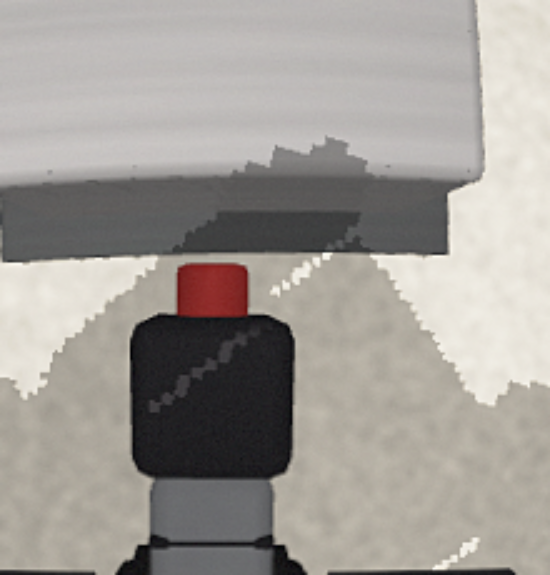

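The lamp is squared up to the block, with the button about 14 mm from the face and its end at crop (212,265). Advancing.

```bash
python3 -m pendant '[[[0,0,0],[3,0,0],0],[[0,0,0],[3,0,0],0],[[0,0,0],[3,0,0],0],[[0,0,0],[1,0,0],0],[[0,0,0],[0,0,0],0],[[0,0,0],[0,0,0],0]]'
python3 -m pendant '[[[0,0,0],[1,0,0],0],[[0,0,0],[1,0,0],0],[[0,0,0],[0,0,0],0]]'
python3 -m pendant '[[[0,0,0],[1,0,0],0],[[0,0,0],[1,0,0],0],[[0,0,0],[0,0,0],0]]'
```

```text
clock: 5.0
eef_pos: [0.5344, -0.3001, 0.0526]
tcp_rot: [0.991, 0.133, -0.0, 0.0]
force: [0.7, -0.3, -1.5]
width: 0.0238
gripper_force: 50.0
clock: 5.25
eef_pos: [0.5364, -0.2998, 0.0527]
tcp_rot: [0.991, 0.133, 0.0, 0.0]
force: [-0.0, 0.9, -2.5]
width: 0.0237
gripper_force: 50.0
clock: 5.5
eef_pos: [0.5381, -0.2992, 0.0526]
tcp_rot: [0.991, 0.133, -0.0, -0.0]
force: [-1.0, -1.4, -1.2]
width: 0.0238
gripper_force: 50.0
```

```bash
for i in 1 2; do python3 -m pendant '[[[0,0,0],[1,0,0],0],[[0,0,0],[1,0,0],0],[[0,0,0],[0,0,0],0]]' | grep -E 'eef|force: \['; done
```

```text
eef_pos: [0.5392, -0.2989, 0.0526]
force: [-7.2, -3.2, 1.1]
eef_pos: [0.5414, -0.2983, 0.0526]
force: [-4.8, -2.0, -0.2]
```

```bash
for i in 1 2; do python3 -m pendant '[[[0,0,0],[1,0,0],0],[[0,0,0],[1,0,0],0],[[0,0,0],[0,0,0],0]]' | grep -E 'eef|force: \['; done
```

```text
eef_pos: [0.5441, -0.2976, 0.0527]
force: [-1.1, -0.1, -3.0]
eef_pos: [0.5459, -0.2971, 0.0526]
force: [-3.6, -1.2, -0.5]
```

```bash
python3 -m pendant '[[[0,0,0],[1,0,0],0],[[0,0,0],[0,0,0],0]]' | grep -E 'eef|force: \['; python3 -m pendant '[[[0,0,0],[-10,0,0],0],[[0,0,0],[-15,0,0],0],[[0,0,0],[-15,0,0],0],[[0,0,0],[0,0,0],0]]'
python3 - <<'E'
from h import *
im,ci=snap('wrist','w3')
for f in('w2','w3'):
    i=np.load('pics/%s.npz'%f)['im'].astype(int);m=(i[...,0]>110)&(i[...,1]<60)&(i[...,2]<60);m[:90]&=True
    m=m[80:180,250:310];v,u=np.nonzero(m);print(f,m.sum(),v.min()+80 if len(v) else 0,v.max()+80 if len(v) else 0)
E
```

```text
eef_pos: [0.546, -0.297, 0.0526]
force: [-8.0, -3.5, 1.1]
clock: 7.0
eef_pos: [0.5062, -0.3076, 0.0525]
tcp_rot: [0.991, 0.132, -0.0, -0.0]
force: [-0.1, 0.5, -1.7]
width: 0.0239
gripper_force: 50.0
w2 523 126 146
w3 87 142 146
```

Clicked and latched: the visible red dropped from 21 to 5 rows. Now to the cradle.

```bash
python3 -m pendant '[[[0,0,0],[0,0,-32],0],[[0,0,0],[0,0,-33],0],[[0,0,0],[0,0,-32],0],[[0,0,0],[8,-31,0],0],[[0,0,0],[8,-31,0],0],[[0,0,0],[8,-31,0],0],[[0,0,0],[8,-31,0],0],[[0,0,0],[8,-31,0],0],[[0,0,0],[8,-31,0],0],[[0,0,0],[8,-31,0],0],[[0,0,0],[8,-31,0],0],[[0,0,0],[8,-31,0],0],[[0,0,0],[8,-31,0],0],[[0,0,0],[8,-31,0],0],[[0,0,0],[8,-31,0],0],[[0,0,0],[8,-31,0],0],[[0,0,0],[8,-31,0],0],[[0,0,0],[8,-31,0],0],[[0,0,0],[8,-31,0],0]]'
python3 -m pendant '[[[0,0,-0.114],[0,0,0],0],[[0,0,-0.114],[0,0,0],0],[[0,0,-0.114],[0,0,0],0],[[0,0,-0.114],[0,0,0],0],[[0,0,-0.114],[0,0,0],0],[[0,0,-0.114],[0,0,0],0],[[0,0,-0.114],[0,0,0],0],[[0,0,-0.114],[0,0,0],0],[[0,0,-0.114],[0,0,0],0],[[0,0,-0.114],[0,0,0],0],[[0,0,-0.114],[0,0,0],0],[[0,0,-0.111],[0,0,0],0],[[0,0,0],[0,0,0],0],[[0,0,0],[0,0,0],0]]'
python3 - <<'E'
from h import *
snap('wrist','w4')
E
```

```text
clock: 8.63
eef_pos: [0.5011, 0.2071, 0.1499]
tcp_rot: [0.991, 0.133, 0.001, -0.0]
force: [0.5, -1.1, -3.0]
width: 0.0241
gripper_force: 50.0
clock: 9.8
eef_pos: [0.5012, 0.2053, 0.1497]
tcp_rot: [0.686, 0.727, 0.0, 0.0]
force: [-0.1, -0.7, -1.7]
width: 0.0238
gripper_force: 50.0
```

View pics/w4.png

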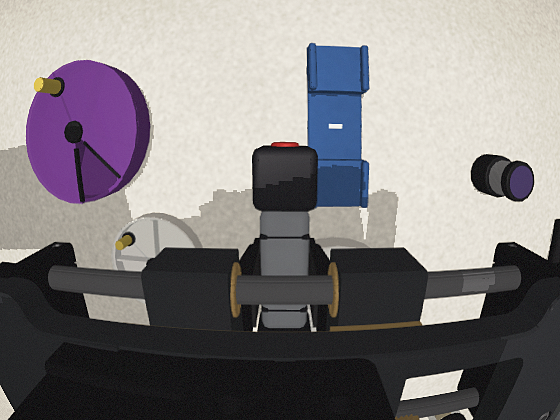

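The cradle's white mark is at (335,126), with foot edges at about u=308 and u=361 in the gap. The lamp's tail cube is at (285,178), with the latched red button at (285,144).

Run:
```python
from h import *
im=np.load('pics/w4.npz')['im'];ci=dict(np.load('pics/w4.npz'))
P=lambda u,v,z:pt(ci,u,v,z,True)[:2].round(4)
m=(im[...,2].astype(int)>im[...,0]*1.6+20)&(im[...,2]>50);m[:, :295]=0;m[:,400:]=0
for v in (60,75,100,110,140,150,):
    u=np.nonzero(m[v])[0]; z=.006 if 95<v<158 else .035
    a,b=P(u.min()-.5,v,z),P(u.max()+.5,v,z);print(v,u.min(),u.max(),a,b,(a+b)/2)
print('mark',P(335,126,.006),'ends',P(337,43,.025))
g=im.astype(int).sum(2)
for v in(160,175,190):
    u=np.nonzero(g[v,240:330]<170)[0]+240;print('tail',v,u.min(),u.max())
o=env.get_obs();z=o['eef_pos'][2]+.008; M=R.from_quat(o['tcp_rot']).as_matrix()
print('tail top',P(285,205,z),P(285,152,z),M.round(3)[:, :2].tolist(),o['eef_pos'],o['q'][5])
```

```text
60 307 367 [0.5116 0.336 ] [0.5622 0.3417] [0.5369  0.33885]
75 308 367 [0.5131 0.3233] [0.5627 0.3285] [0.5379 0.3259]
100 308 360 [0.5161 0.3057] [0.5645 0.3103] [0.5403 0.308 ]
110 308 360 [0.5167 0.2966] [0.5651 0.301 ] [0.5409 0.2988]
140 308 360 [0.5184 0.2693] [0.5671 0.2733] [0.54275 0.2713 ]
150 316 360 [0.5262 0.2608] [0.5678 0.2641] [0.547   0.26245]
mark [0.5425 0.284 ] ends [0.5373 0.3565]
tail 160 252 317
tail 175 253 317
tail 190 253 317
tail top [0.4995 0.2407] [0.4981 0.2644] [[-0.057, 0.998], [0.998, 0.057], [0.0, 0.0]] [0.5011451  0.20518993 0.14966995] 0.20925835191451678
```

```bash
python3 -m pendant '[[[0,0,-0.018],[0,0,0],0],[[0,0,0],[19,11.5,0],0],[[0,0,0],[19,11,0],0],[[0,0,0],[19,11,0],0],[[0,0,0],[20,11,0],0],[[0,0,0],[0,0,20],0],[[0,0,0],[0,0,25],0],[[0,0,0],[0,0,20],0],[[0,0,0],[0,0,10],0],[[0,0,0],[0,0,0],0],[[0,0,0],[0,0,0],0]]'
python3 - <<'E'
from h import *
im,ci=snap('wrist','w5');cv2.imwrite('pics/w5c.png',cv2.resize(im[40:300,180:400],None,fx=2.3,fy=2.3)[:,:,::-1])
print(R.from_quat(env.get_obs()['tcp_rot']).as_matrix()[:2,0])
E
```

```text
clock: 10.77
eef_pos: [0.5395, 0.2851, 0.0748]
tcp_rot: [0.679, 0.734, -0.0, -0.0]
force: [0.9, -0.1, -2.1]
width: 0.0237
gripper_force: 50.0
[-0.07839909  0.99692202]
```

View pics/w5c.png

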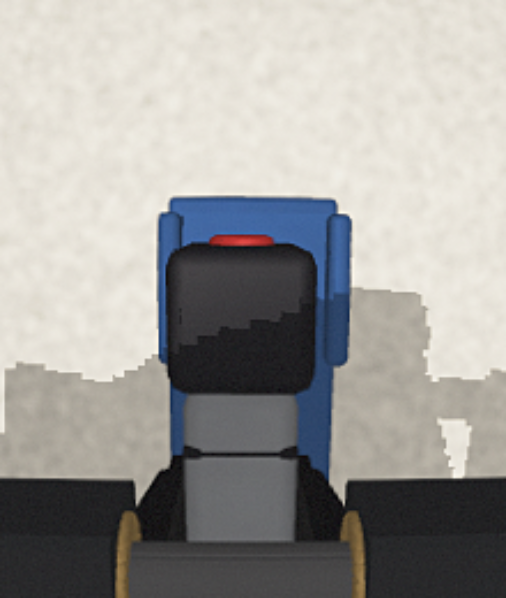

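The lamp sits about 3.5 mm left of the rails' middle (lamp at crop u=241, rails at 161 and 349), so I shift it right and lower it.

```bash
python3 -m pendant '[[[0,0,0],[-1.5,3.5,0],0],[[0,0,0],[0,0,8],0],[[0,0,0],[0,0,8],0],[[0,0,0],[0,0,5],0],[[0,0,0],[0,0,3],0],[[0,0,0],[0,0,1],0],[[0,0,0],[0,0,0],0]]'
```

```text
clock: 11.4
eef_pos: [0.5428, 0.2838, 0.0492]
tcp_rot: [0.679, 0.734, -0.0, -0.0]
force: [0.4, -0.5, -2.3]
width: 0.0238
gripper_force: 50.0
```

```bash
python3 -m pendant '[[[0,0,0],[0,0,1],0],[[0,0,0],[0,0,0],0.45],[[0,0,0],[0,0,0],0.45],[[0,0,0],[0,0,0],0.45],[[0,0,0],[0,0,0],0.45],[[0,0,0],[0,0,0],0.45],[[0,0,0],[0,0,0],0.45],[[0,0,0],[0,0,-10],0.45],[[0,0,0],[0,0,-30],0.45],[[0,0,0],[0,0,-30],0.45],[[0,0,0],[0,0,-30],0.45],[[0,0,0],[0,0,-20],0.45],[[0,0,0],[0,0,0],0.45]]'
python3 - <<'E'
from h import *
im,ci=snap('wrist','w6');o=env.get_obs();print(o['q'][[0,5]] if hasattr(o['q'],'shape') else o['q'])
E
```

```text
clock: 12.48
eef_pos: [0.5443, 0.2845, 0.1738]
tcp_rot: [0.679, 0.735, 0.003, 0.002]
force: [0.6, 0.1, 1.2]
width: 0.0428
gripper_force: 0.0
[0.37418212 0.29513087]
```

View pics/w6.png

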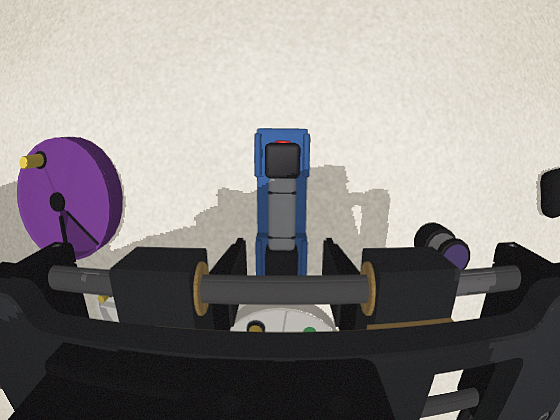

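The lamp lies centred between the rails (tail at (283,160), red button in). Next is the cover: turn the hand first, then go above the post.

```bash
python3 -m pendant '[[[0,0,0.12],[0,0,0],0.45],[[0,0,0.12],[0,0,0],0.45],[[0,0,0.12],[0,0,0],0.45],[[0,0,0.12],[0,0,0],0.45],[[0,0,0.12],[0,0,0],0.45],[[0,0,0.12],[0,0,0],0.45],[[0,0,0.12],[0,0,0],0.45],[[0,0,0.12],[0,0,0],0.45],[[0,0,0.12],[0,0,0],0.45],[[0,0,0.12],[0,0,0],0.45],[[0,0,0.12],[0,0,0],0.45],[[0,0,0.12],[0,0,0],0.45],[[0,0,0.12],[0,0,0],0.45],[[0,0,0.12],[0,0,0],0.45],[[0,0,0.12],[0,0,0],0.45],[[0,0,0.12],[0,0,0],0.45],[[0,0,0.12],[0,0,0],0.45],[[0,0,0.12],[0,0,0],0.45],[[0,0,0],[0,0,0],0.45],[[0,0,0],[0,0,0],0.45]]'
python3 - <<'E'
from h import *
o=env.get_obs();M=R.from_quat(o['tcp_rot']).as_matrix();p=np.array(o['eef_pos']);print(M.round(3),o['q'])
print(M.T@(np.array([.526,.150,.09])-p)*1000)
E
```

```text
clock: 14.2
eef_pos: [0.5426, 0.2838, 0.1679]
tcp_rot: [0.968, -0.251, -0.0, 0.0]
force: [0.0, -0.2, -0.2]
width: 0.043
gripper_force: 0.0
[[ 0.874 -0.485 -0.001]
 [-0.485 -0.874 -0.001]
 [-0.001  0.001 -1.   ]] [ 3.74096907e-01  5.43437586e-01  1.66125328e+00 -9.09263512e-05
  9.38170087e-01  2.45139805e+00]
[ 50.47431295 124.93100236  78.03089131]
```

```bash
python3 -m pendant '[[[0,0,0],[10,25,0],0.45],[[0,0,0],[10,25,0],0.45],[[0,0,0],[10,25,10],0.45],[[0,0,0],[10,25,20],0.45],[[0,0,0],[10,25,20],0.45],[[0,0,0],[0,0,0],0.45],[[0,0,0],[0,0,0],0.45]]' 15
cat > car.py <<'E'
from h import *
import sys
def run(f):
    im,ci=snap('wrist',f);h=cv2.cvtColor(im,cv2.COLOR_RGB2HSV)
    def best(lo,hi,z,exp):
        m=cv2.inRange(h,lo,hi);n,_,s,c=cv2.connectedComponentsWithStats(m)
        r=[(np.linalg.norm(pt(ci,*c[i],z,True)[:2]-exp),s[i][4],pt(ci,*c[i],z,True)[:2].round(4),c[i].round(0)) for i in range(1,n) if s[i][4]>15]
        return [x for x in sorted(r,key=lambda x:x[0])[:2]]
    print('or',best((4,120,90),(15,255,255),.012,[.528,.1385]))
    print('green',best((50,100,40),(80,255,255),.012,[.587,.1356]))
    print('blue',best((105,130,60),(128,255,255),.012,[.5244,.0795]))
    print('yel',best((20,130,90),(32,255,255),.055,[.526,.15]))
    print(env.get_obs()['eef_pos'],env.get_obs()['force'],env.get_obs()['width'])
run(sys.argv[1])
E
python3 car.py k1
```

```text
clock: 14.78
eef_pos: [0.5251, 0.1494, 0.1179]
tcp_rot: [0.968, -0.252, -0.001, 0.0]
force: [0.2, 0.9, 0.1]
width: 0.0424
gripper_force: 0.0
or [(np.float64(0.002194262101151221), np.int32(266), array([0.526 , 0.1395]), array([294., 211.])), (np.float64(0.27644128483663966), np.int32(1260), array([ 0.368 , -0.0869]), array([546., 237.]))]
green [(np.float64(0.002358975827958026), np.int32(299), array([0.5857, 0.1376]), array([259., 146.]))]
blue [(np.float64(0.0021378477911882824), np.int32(314), array([0.5224, 0.0803]), array([360., 181.])), (np.float64(0.15124283398140043), np.int32(1793), array([0.5526, 0.2281]), array([187., 234.]))]
yel [(np.float64(0.0008826855759064567), np.int32(471), array([0.5265, 0.1507]), array([281., 233.])), (np.float64(0.20075110952911224), np.int32(254), array([ 0.5904, -0.0401]), array([466.,  35.]))]
[0.52573806 0.15038628 0.11863155] [ 0.11593851  1.12053993 -0.62917093] 0.043203428614880565
```

View pics/k1.png

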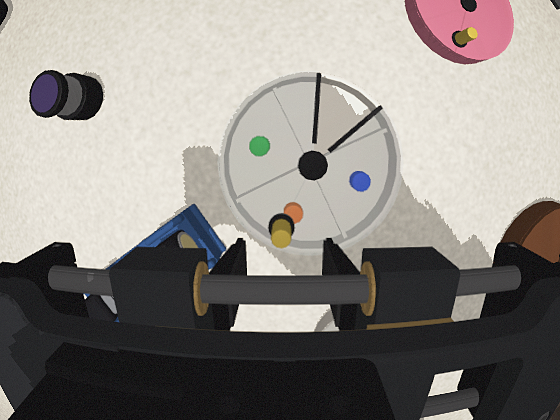

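The post is at (281,225) and the orange sample at (294,211), with the opening at the top right. The TCP is already over the post, so I lower, pinch and work out the arc.

```bash
python3 -m pendant '[[[0,0,0],[0,0,25],0.45],[[0,0,0],[0,0,20],0.45],[[0,0,0],[0,0,12],0.45],[[0,0,0],[0,0,4],0.45],[[0,0,0],[0,0,0],0.45],[[0,0,0],[0,0,0],0],[[0,0,0],[0,0,0],0],[[0,0,0],[0,0,0],0],[[0,0,0],[0,0,0],0],[[0,0,0],[0,0,0],0],[[0,0,0],[0,0,0],0],[[0,0,0],[0,0,0],0],[[0,0,0],[0,0,0],0]]' 15
cat > arc.py <<'E'
from h import *
import sys
end,psie,n=float(sys.argv[1]),float(sys.argv[2]),int(sys.argv[3])
c=np.array([.555,.108]);o=env.get_obs();p=np.array(o['eef_pos'])[:2];M=R.from_quat(o['tcp_rot']).as_matrix()
th=np.degrees(np.arctan2(*(p-c)[::-1]))%360;ps=np.degrees(np.arctan2(M[1,0],M[0,0]))
print('th',th.round(1),'r',np.linalg.norm(p-c).round(4),'psi',ps.round(1),'z',o['eef_pos'][2],'F',np.round(o['force'],1),'q6',round(o['q'][5],2))
dps=(psie-ps)/n;cur=p
for i in range(1,n+1):
    a=np.radians(th+(end-th)*i/n);t=c+.0515*np.array([np.cos(a),np.sin(a)]);d=t-cur;cur=t
    q=np.radians(ps+dps*(i-1));print(round(-np.radians(dps),3),(np.array([[np.cos(q),np.sin(q)],[np.sin(q),-np.cos(q)]])@d*1000).round(1))
E
python3 arc.py 171 9 10
```

```text
clock: 15.92
eef_pos: [0.5256, 0.1505, 0.058]
tcp_rot: [0.968, -0.252, 0.0, -0.0]
force: [-0.3, 2.7, 6.1]
width: 0.0135
gripper_force: 15.0
th 124.6 r 0.0517 psi -29.2 z 0.0579966791569188 F [-0.3  2.7  6.1] q6 2.24
-0.067 [-1.5  3.9]
-0.067 [-1.6  3.8]
-0.067 [-1.6  3.9]
-0.067 [-1.5  3.9]
-0.067 [-1.5  3.9]
-0.067 [-1.4  3.9]
-0.067 [-1.4  3.9]
-0.067 [-1.3  4. ]
-0.067 [-1.2  4. ]
-0.067 [-1.2  4. ]
```

```bash
python3 -m pendant '[[[0,0,-0.067],[-1.5,3.9,0],0],[[0,0,-0.067],[-1.5,3.9,0],0],[[0,0,-0.067],[-1.5,3.9,0],0],[[0,0,-0.067],[-1.5,3.9,0],0],[[0,0,-0.067],[-1.5,3.9,0],0],[[0,0,-0.067],[-1.4,3.9,0],0],[[0,0,-0.067],[-1.4,3.9,0],0],[[0,0,-0.067],[-1.3,4,0],0],[[0,0,-0.067],[-1.2,4,0],0],[[0,0,-0.067],[-1.2,4,0],0],[[0,0,0],[0,0,0],0]]'; python3 arc.py 218 46 10
```

```text
clock: 16.83
eef_pos: [0.5039, 0.1154, 0.058]
tcp_rot: [0.997, 0.082, -0.0, 0.0]
force: [-1.9, 1.6, 7.2]
width: 0.0131
gripper_force: 15.0
th 171.7 r 0.0517 psi 9.4 z 0.057962829989133276 F [-1.9  1.6  7.2] q6 1.5
-0.064 [-0.9  4.1]
-0.064 [-1.  4.]
-0.064 [-1.  4.]
-0.064 [-0.9  4.1]
-0.064 [-0.8  4.1]
-0.064 [-0.8  4.1]
-0.064 [-0.7  4.1]
-0.064 [-0.6  4.1]
-0.064 [-0.6  4.1]
-0.064 [-0.5  4.1]
```

Tracking well.

```bash
python3 -m pendant '[[[0,0,-0.064],[-1,4.1,0],0],[[0,0,-0.064],[-1,4,0],0],[[0,0,-0.064],[-1,4,0],0],[[0,0,-0.064],[-0.9,4.1,0],0],[[0,0,-0.064],[-0.8,4.1,0],0],[[0,0,-0.064],[-0.8,4.1,0],0],[[0,0,-0.064],[-0.7,4.1,0],0],[[0,0,-0.064],[-0.6,4.1,0],0],[[0,0,-0.064],[-0.6,4.1,0],0],[[0,0,-0.064],[-0.5,4.1,0],0],[[0,0,0],[0,0,0],0]]'; python3 arc.py 265 84 10
```

```text
clock: 17.75
eef_pos: [0.5144, 0.076, 0.0579]
tcp_rot: [0.92, 0.391, -0.0, 0.0]
force: [-2.4, -1.7, 6.6]
width: 0.0134
gripper_force: 15.0
th 218.2 r 0.0516 psi 46.1 z 0.0579215544801241 F [-2.4 -1.7  6.6] q6 0.79
-0.066 [-0.3  4.2]
-0.066 [-0.3  4.2]
-0.066 [-0.3  4.2]
-0.066 [-0.2  4.2]
-0.066 [-0.1  4.2]
-0.066 [-0.1  4.2]
-0.066 [-0.   4.2]
-0.066 [0.1 4.2]
-0.066 [0.1 4.2]
-0.066 [0.2 4.2]
```

```bash
python3 -m pendant '[[[0,0,-0.066],[-0.3,4.2,0],0],[[0,0,-0.066],[-0.3,4.2,0],0],[[0,0,-0.066],[-0.3,4.2,0],0],[[0,0,-0.066],[-0.2,4.2,0],0],[[0,0,-0.066],[-0.1,4.2,0],0],[[0,0,-0.066],[-0.1,4.2,0],0],[[0,0,-0.066],[0,4.2,0],0],[[0,0,-0.066],[0.1,4.2,0],0],[[0,0,-0.066],[0.1,4.2,0],0],[[0,0,-0.066],[0.2,4.2,0],0],[[0,0,0],[0,0,0],0]]'; python3 arc.py 312 122 10
```

```text
clock: 18.67
eef_pos: [0.5507, 0.0565, 0.0579]
tcp_rot: [0.744, 0.668, -0.0, 0.0]
force: [-1.7, -3.3, 7.6]
width: 0.0137
gripper_force: 15.0
th 265.2 r 0.0517 psi 83.9 z 0.05789702608802777 F [-1.7 -3.3  7.6] q6 0.09
-0.067 [0.5 4.2]
-0.067 [0.3 4.2]
-0.067 [0.4 4.2]
-0.067 [0.5 4.2]
-0.067 [0.5 4.2]
-0.067 [0.6 4.2]
-0.067 [0.6 4.2]
-0.067 [0.7 4.1]
-0.067 [0.8 4.1]
-0.067 [0.8 4.1]
```

```bash
python3 -m pendant '[[[0,0,-0.067],[0.4,4.2,0],0],[[0,0,-0.067],[0.4,4.2,0],0],[[0,0,-0.067],[0.4,4.2,0],0],[[0,0,-0.067],[0.5,4.2,0],0],[[0,0,-0.067],[0.5,4.2,0],0],[[0,0,-0.067],[0.6,4.2,0],0],[[0,0,-0.067],[0.6,4.2,0],0],[[0,0,-0.067],[0.7,4.1,0],0],[[0,0,-0.067],[0.8,4.1,0],0],[[0,0,-0.067],[0.8,4.1,0],0],[[0,0,0],[0,0,0],0]]'; python3 arc.py 312 122 1
python3 -m pendant '[[[0,0,0],[0,0,0],0.4],[[0,0,0],[0,0,0],0.4],[[0,0,0],[0,0,0],0.4],[[0,0,0],[0,0,0],0.4],[[0,0,0],[0,0,0],0.4],[[0,0,0],[0,0,-15],0.4],[[0,0,0],[0,0,-30],0.4],[[0,0,0],[0,0,-30],0.4],[[0,0,0],[0,0,-30],0.4],[[0,0,0],[-30,0,0],0.4],[[0,0,0],[-30,0,0],0.4],[[0,0,0],[-30,0,0],0.4],[[0,0,0],[0,0,0],0.4],[[0,0,0],[0,0,0],0.4]]'
python3 car.py k2
python3 - <<'E'
from h import *
ci=dict(np.load('pics/k2.npz'));im=ci['im']
# black edges inside the cover: project cover pixels, polar
c=np.array([.555,.108]);out=[]
for z,thr in((.0325,110),):
  for v in range(420):
    for u in range(560):
      if im[v,u].max()<thr:
        q=pt(ci,u,v,z,True)[:2]-c;r=np.linalg.norm(q)
        if .03<r<.058: out.append(np.degrees(np.arctan2(q[1],q[0]))%360)
h,_=np.histogram(out,72,(0,360));print([(i*5,int(x)) for i,x in enumerate(h) if x>3])
E
```

```text
clock: 19.58
eef_pos: [0.5897, 0.0699, 0.0579]
tcp_rot: [0.483, 0.876, -0.0, 0.0]
force: [-1.1, 1.5, 4.9]
width: 0.0137
gripper_force: 15.0
th 312.4 r 0.0515 psi 122.3 z 0.05790573475813231 F [-1.1  1.5  4.9] q6 -0.56
0.005 [-0.  -0.3]
clock: 20.75
eef_pos: [0.6371, -0.0073, 0.1622]
tcp_rot: [0.486, 0.874, -0.0, -0.0]
force: [0.0, 0.7, -0.7]
width: 0.0378
gripper_force: 0.0
or [(np.float64(0.0038330723633645475), np.int32(248), array([0.5254, 0.1413]), array([267.,  14.])), (np.float64(0.28430523810775615), np.int32(5433), array([ 0.3365, -0.0716]), array([ 33., 120.]))]
green [(np.float64(0.0030188915104008753), np.int32(242), array([0.5852, 0.138 ]), array([320.,  48.]))]
blue [(np.float64(0.0029380732405114582), np.int32(232), array([0.5222, 0.0814]), array([230.,  64.]))]
yel [(np.float64(0.10202017232979839), np.int32(269), array([0.5892, 0.0699]), array([285., 106.])), (np.float64(0.2076292794766644), np.int32(168), array([ 0.5916, -0.047 ]), array([214., 229.]))]
[ 0.63660931 -0.00630002  0.16217869] [-0.57229562  0.76404744 -0.08966206] 0.03819084249346129
[(105, 45), (110, 29), (140, 4), (150, 84), (155, 13), (300, 41), (305, 20), (310, 8), (315, 19), (320, 26)]
```

```bash
python3 -c "
from plant import env
print(env.close_job())"
```

```text
the job is handed in; nothing more can be done
None
```

The job is handed in at about 21 s on the clock, verdict not shown: the cover's opening measured within about 1° of the orange sample, the lamp's button clicked in and latched, the lamp lies in the cradle with its lens towards the carousel, and I never drove the arm against the jars or lens tube.

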